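Close up a row of breakers on a mounting rail

TASK

On the plywood board, push the whole row of five touching breaker modules along the metal rail, all together as one closed row, until the row stands against the end bracket that is screwed to the rail at one end, with no gaps left. Push with the fingers on the end of the row that is away from the bracket: do not grip the modules or lift them off the rail, do not let the row come apart on the way, and leave the tools and parts around it where they are.

Things in the scene. Friction and masses are not known exactly. Their poses are not given: they have to be found in the camera images.
- board: Plywood mounting board, 290 x 500 x 18 mm, fixed on the bench. Origin at bench height under the middle of the rail; y runs along the rail, x across it, away from the robot (the board reaches from x = -123 to +167 mm, y = -250 to +250 mm), z up. Its place and yaw differ from start to start. A fixed brass bar (39 mm high over the bench) runs along it at x = 82 mm.
- rail_mid (a point): Middle of the metal hat rail, on its top, 25.5 mm above the bench. The rail is 35 mm wide and 440 mm long, along the board's y axis. The row's middle starts within 35 mm of this point.
- trunking_top (a point): Middle of the lid of the grey cable trunking that is fixed along the board's far side: 40 mm wide, 460 mm long, its top 61 mm above the bench.
- stop: Grey plastic end bracket screwed fast on the rail at board y = +195 or -195 mm (which end differs; the other end of the rail is free). 10 mm thick along the rail, 52 mm wide, 42 mm high over the rail top. Origin at its middle, at rail-top height: its flat face towards the row is 5 mm from the origin. A 36 mm module against it has its origin 23 mm from the bracket's.
- rcd: White module, 36 mm wide along the rail, about 0.18 kg, with a small toggle and a test button on one half of its top: the row's end at the board's -y side. Origin: middle of its underside, at rail-top height; x across the rail, y along it, z up. End faces flat and upright, 85 mm wide up to 44 mm over the origin, then 45 mm wide up to 66 mm; the toggle reaches 76 mm.
- double_a: White two-pole breaker, 36 mm wide along the rail, one broad black toggle, about 0.16 kg; shape and origin as rcd. The row is, from -y to +y: rcd, double_a, triple, double_b, double_c, touching, 198 mm long in all.
- triple: White three-pole breaker, 54 mm wide along the rail, in the middle of the row, about 0.24 kg; shape and origin as rcd. All five hook under the rail's edges with about 0.6 mm of play: they slide along it and cannot come off upwards.
- double_b: White two-pole breaker, 36 mm wide along the rail, fourth in the row, about 0.16 kg; shape and origin as rcd. The whole row, 0.9 kg, slides with about 1 to 3 N if pushed by an upright finger within 10 mm of the rail's centre line, the fingertip 10 to 30 mm above the rail top. Pushed far off the centre line it can bind.
- double_c: White two-pole breaker, 36 mm wide along the rail, one broad black toggle, about 0.16 kg; shape and origin as rcd. The row's end at the board's +y side.
- spare: Bystander: a spare single-pole breaker, 18 x 85 mm and 81 mm high with feet and toggle, standing loose on the board on the robot side of the rail, near its +y end, its 85 mm side along the rail. Origin 5 mm above the board's surface. Not to be moved.
- driver: Bystander: a screwdriver with a red handle, 170 mm long, lying loose on the board along the rail on its robot side. Origin at the middle of its underside. Not to be moved.
- pliers: Bystander: pliers with red handles, about 190 mm long and 16 mm high, lying on the bench to the left of the board. Origin near the pivot, at bench height. Not to be moved.
- brush: Bystander: hand brush with green bristles and white handle, 265 mm long and 49 mm high, lying on the bench to the right of the board. Origin at bench height, where handle and head meet. Not to be moved.
- tape: Bystander: a roll of black insulating tape, 68 mm across and 19 mm high, lying on the bench to the right of the board. Origin at the middle of its underside. Not to be moved.
- tester: Bystander: a yellow voltage tester, 170 mm long and 19 mm high, lying on the bench to the left of the board. Origin at the middle of its length, at bench height. Not to be moved.
Mind the look-alikes: they are no part of the job. Leave any orange, pink or red look-alike of the double_a alone.

How it is judged (in metres and radians):
At the end, for the whole second after the job is handed in: The end module of the row stands within 2.5 mm of the end bracket and every module within 2 mm of its neighbour; all five modules are upright (within 0.08 rad), seated on the rail (within 3 mm) and at rest (horizontal distance between rcd and double_a below 0.038 m and horizontal distance between double_a and triple below 0.047 m and horizontal distance between triple and double_b below 0.047 m and horizontal distance between double_b and double_c below 0.038 m and horizontal distance between any of rcd, double_c and stop below 0.0255 m and angle between each of rcd, double_a, triple, double_b, double_c's own z axis and vertical below 0.08 rad and z of each of rcd, double_a, triple, double_b, double_c in the frame of board below 0.0285 m and linear speed of each of rcd, double_a, triple, double_b, double_c below 0.01 m/s); the robot touches nothing.
It fails at once if a module of the row is lifted off the rail by more than 6 mm or tipped by more than 0.2 rad (z of any of rcd, double_a, triple, double_b, double_c in the frame of board above 0.0315 m or angle between any of rcd, double_a, triple, double_b, double_c's own z axis and vertical above 0.2 rad).
It fails at once if the row comes apart: a gap of more than 20 mm opens between two neighbours (horizontal distance between rcd and double_a above 0.056 m or horizontal distance between double_a and triple above 0.065 m or horizontal distance between triple and double_b above 0.065 m or horizontal distance between double_b and double_c above 0.056 m).
It fails at once if a module of the row is gripped between the fingers ((x of the grasp point in the frame of rcd between -0.03 and 0.03 m and y of the grasp point in the frame of rcd between -0.016 and 0.016 m and z of the grasp point in the frame of rcd below 0.078 m and contact force between the fingers and rcd above 1 N) or (x of the grasp point in the frame of double_a between -0.03 and 0.03 m and y of the grasp point in the frame of double_a between -0.016 and 0.016 m and z of the grasp point in the frame of double_a below 0.078 m and contact force between the fingers and double_a above 1 N) or (x of the grasp point in the frame of triple between -0.03 and 0.03 m and y of the grasp point in the frame of triple between -0.025 and 0.025 m and z of the grasp point in the frame of triple below 0.078 m and contact force between the fingers and triple above 1 N) or (x of the grasp point in the frame of double_b between -0.03 and 0.03 m and y of the grasp point in the frame of double_b between -0.016 and 0.016 m and z of the grasp point in the frame of double_b below 0.078 m and contact force between the fingers and double_b above 1 N) or (x of the grasp point in the frame of double_c between -0.03 and 0.03 m and y of the grasp point in the frame of double_c between -0.016 and 0.016 m and z of the grasp point in the frame of double_c below 0.078 m and contact force between the fingers and double_c above 1 N)).
It fails at once if a tool or part lying around is moved by more than 20 mm (distance of any of spare, driver, pliers, brush, tape, tester from where it was at the start of the episode above 0.02 m).
It also fails if it takes over 42 s, if anything falls off the work surface, if the arm or the gripper's body presses on something with over 40 N, if the wrist force passes 120 N, or if a joint passes its speed limit or range.

ROBOT

A 7-joint arm with a two-finger parallel gripper is mounted at the origin on the work surface. World frame = base frame: x ahead of the robot, y to its left, z up, the work surface at z = 0. Lengths are in mm, angles in rad, forces in N, time in s.
With the tool pointing down it reaches from about 400 to 875 mm from the base axis. Payload 6.5 kg.
Tool frame: the origin (TCP) lies on the centre line of the jaws, within the pads' length; the fingertips stand 22 mm ahead of it and the grasp point (between the pads) lies 3 mm ahead of it; x points along the fingers, z is the direction in which the jaws open and shut, and the axes are right-handed (so a half turn about x gives the same grasp; the last joint's range is limited). The gripper opens to 85 mm and grips with 20 to 120 N. Pads are 22 mm wide; open, the fingers measure 114 mm over their backs; the gripper's body (76 mm by 85 mm) begins 54 mm behind the grasp point. The pads swing forward as they close: fully open they stand 13 mm farther back than shut.
Start: joints at [-0.066, 0.536, -0.004, 1.538, 0.003, 1.067, -0.071], TCP at [649.992, 0.001, 253.29] pointing down, gripper open.
Joint ranges: [-2.7, 2.7], [-0.37, 2.16], [-1.27, 1.26], [0.24, 2.4], [-1.31, 4.45], [0.19, 1.91], [-2.76, 2.76]. Speed limits (rad/s): [2.39, 2.39, 3.14, 3.14, 3.14, 3.14, 3.14].

INTERFACE

Orientations are given as a 3x3 rotation matrix whose columns are the frame's x, y, z axes.
In Python, from workcell import sense, get_image, workorder, silhouettes, place_of gives the robot as it stands.
- The arm moves only by the tool move_arm, never from a script. Its argument "steps" is a list of rows, each an object with "xyz": the shift along the world's x, y, z in m, a list of three; "twist": the turn about the world's z in degrees; "jaw": the finger opening in m, from 0 to 0.0854. A call has exactly 5 rows; each row is the pose to reach, as a shift and turn from the pose measured when the call began; what a row does not reach only later rows make up. A row lasts 1/10 s, in which the tool goes at most 50 mm and 8.59 degrees, less where a joint would pass 70% of its speed; a pose out of reach is approached as far as the arm can. A call with a gripper value outside its range is refused whole. The fingers move at their own pace and stop on an object; "squeeze" is the grip in N (left out, the last holds). Time passes only in rows, so rows that repeat a pose let the fingers close, or fill a call up. It gives the time, the measured TCP pose, the force and the opening at its end, in the units of the state.
- sense(): the state, without advancing time (a new reading comes with each control period).
- get_image(name): name is "scene" or "side" or "wrist"; returns a dict with "pixels" (480x640x3 uint8, red, green, blue), "fx", "fy", "cx", "cy" (pixels), "D" ([k1, k2, p1, p2, k3] as OpenCV has them; the pictures are not rectified), "R" (3x3) and "t" (3): a world point X has camera coordinates R X + t; the wrist camera has in their place "mount" (4x4, takes a point from camera to tool coordinates, whose origin is the TCP and whose axes are the tool frame's). Camera axes: x right, y down, z forward; pixel columns grow to the right and rows downward; lengths in mm; the calibration is good to about 2 mm. A picture is of the moment at which its call begins: read the wrist's pose just before it. There is no depth.
- workorder.hand_in(): hands the job in, once; it reports no verdict.
Trained networks look in a picture, given as the dict that the camera call returned (one of the last four; its "shot" number tells which), for a name from the list of things; names that differ only in an ending like _2 or _b are one class to them, and where a whole thing is asked for, a point or a joint stands for the part that bears it (a point fixed in the world has none). Each returns a list of dicts, best first, with "conf" (0 to 1); they miss things now and then, are a little off and sometimes report something else, mostly with a low value. They report only what shows in the picture. A call takes as long as a camera call. They do not tell look-alikes from the thing itself.
- silhouettes(target, picture): "mask" (480x640 bool, what is visible of it) and "box" ([left, top, width, height] in pixels, round what is visible of it).
- place_of(target, picture): "xy" ([column, row] in pixels: a listed point, or the origin of a listed thing).
The state is a dict: "time_s": time; "joint_positions": joint angles; "joint_vel": joint speeds; "joint_torque": joint torques, N m; "position": TCP position; "ee_rot": TCP orientation; "force": force on the tool from outside, world axes, zero at the start; "torque": the same for the moment, N m; "opening": finger opening in mm.
Only numpy, scipy, OpenCV 4.12 (cv2) and the standard library are available. Lean on these libraries where they do the work, as an engineer would, in place of code of your own. Each camera call takes 0.05 s, during which the arm holds its last target.

## Working session

There is one attempt and no reset: what is moved stays moved. The work goes in short steps, Python scripts to look and compute and a tool call to move; the robot and the scene stay as the last step left them, time stands still between calls to the robot, and variables do not carry over. Pictures are saved under pics/ and viewed, and the job is handed in when it is done.

Besides the shell and the picture viewer there is one more tool, called after "Emit:" by a JSON object that holds its "name" and its "arguments", one argument or row to a line. move_arm: Moves the arm, as the interface text tells. Its arguments: {"type":"object","properties":{"steps":{"type":"array","items":{"type":"object","properties":{"xyz":{"type":"array","items":{"type":"number"}},"twist":{"type":"number"},"jaw":{"type":"number"}}}},"squeeze":{"type":"number"}},"required":["steps"]}

```bash
mkdir -p pics; ls; python3 - <<'E'
from workcell import sense, get_image
import cv2
s=sense(); print(s['time_s'],s['position'],s['ee_rot'],s['opening'],s['force'])
for n in ['scene','side','wrist']:
    p=get_image(n); cv2.imwrite(f'pics/{n}0.png',p['pixels'][:,:,::-1]); print(n,p['fx'],p['D'],p.get('R'),p.get('t'),p.get('mount'))
E
```

```text
pics
0.0 [6.49404496e+02 3.74488555e-03 2.52398037e+02] [[-1.72732666e-03 -9.39193880e-05  9.99998504e-01]
 [-1.24815641e-04  9.99999988e-01  9.37039296e-05]
 [-9.99998500e-01 -1.24653597e-04 -1.72733836e-03]] 85.71450510503765 [ 0.06069616 -0.76770241  0.22044239]
scene 470.8119935907015 [0.03284615 0.         0.         0.         0.        ] [[-0.24734814  0.96885807 -0.0115295 ]
 [ 0.59329482  0.14203826 -0.79235497]
 [-0.76604188 -0.20282792 -0.60995137]] [ 157.79933835 -280.86317908 1744.955106  ] None
side 594.7894304506509 [0.06345465 0.         0.         0.         0.        ] [[-0.78446263 -0.62017525 -0.00102418]
 [-0.34255438  0.43467415 -0.83289548]
 [ 0.51698635 -0.65302454 -0.55342937]] [ 454.97734737  249.87610588 1111.09826291] None
wrist 424.17645917818464 [0.00456946 0.         0.         0.         0.        ] None None [[ 9.30385714e-05 -2.87958695e-01  9.57642825e-01 -1.21187659e+02]
 [ 1.20141028e-03 -9.57642106e-01 -2.87958596e-01  7.29623469e+01]
 [ 9.99999274e-01  1.17731319e-03  2.56858882e-04  4.69254441e-01]
 [ 0.00000000e+00  0.00000000e+00  0.00000000e+00  1.00000000e+00]]
```

View pics/scene0.png

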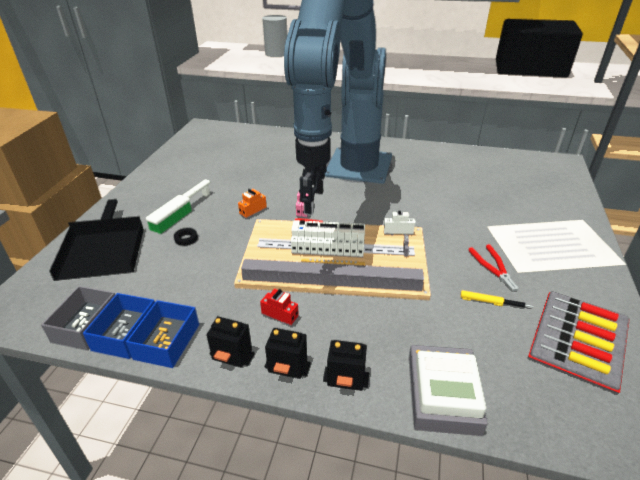

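View pics/side0.png

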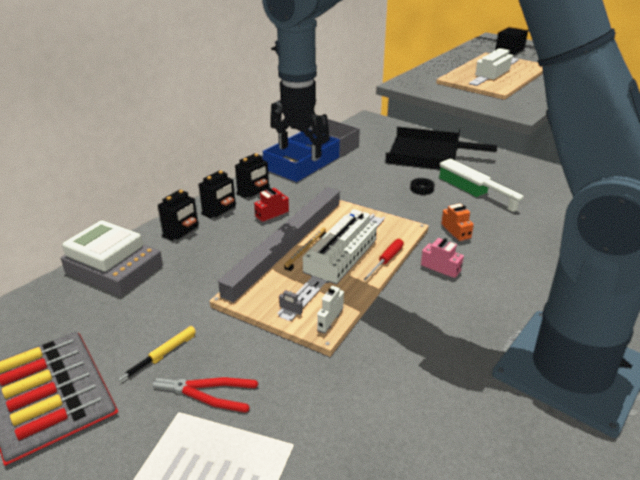

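View pics/wrist0.png

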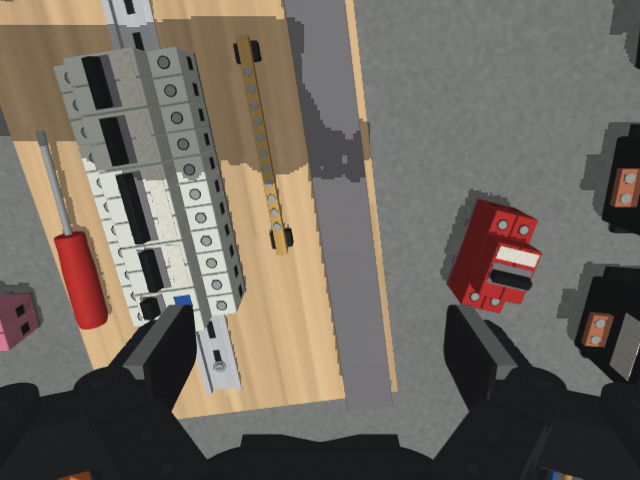

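The wrist picture shows the row with the rcd (blue test button, ~(180,300)) at the bottom, which is the −y end, and the free rail below it. In the side view the grey bracket is at ~(297,297), at the +y end next to the spare. So the push goes towards +y, on the rcd's end face.

```bash
cat > h.py <<'E'
import numpy as np, cv2
from workcell import sense, get_image, silhouettes, place_of
def cam(p,s):
    K=np.array([[p['fx'],0,p['cx']],[0,p['fy'],p['cy']],[0,0,1.]])
    if 'R' in p and p['R'] is not None: R,t=np.array(p['R']),np.array(p['t'])
    else:
        M=np.array(p['mount']); E=np.eye(4);E[:3,:3]=s['ee_rot'];E[:3,3]=s['position']
        W=np.linalg.inv(E@M); R,t=W[:3,:3],W[:3,3]
    return K,np.array(p['D'],float),R,t
def onz(uv,c,z):
    K,D,R,t=c
    n=cv2.undistortPoints(np.array([[uv]],float),K,D)[0,0]
    d=R.T@np.array([n[0],n[1],1]); o=-R.T@t
    return o+d*(z-o[2])/d[2]
def proj(X,c):
    K,D,R,t=c
    return cv2.projectPoints(np.array(X,float).reshape(-1,3),cv2.Rodrigues(R)[0],t,K,D)[0][:,0]
E
python3 - <<'E'
from h import *
Z=dict(rail_mid=25.5,trunking_top=61,stop=25.5,rcd=25.5,double_a=25.5,triple=25.5,spare=23,driver=18)
for n in ['scene','side','wrist']:
    s=sense();p=get_image(n);c=cam(p,s)
    for k,z in Z.items():
        for r in place_of(k,p)[:4]:
            if r['conf']>.3: print(n,k,round(r['conf'],2),np.round(r['xy']),onz(r['xy'],c,z).round(1))
E
```

```text
scene rail_mid 0.64 [337. 244.] [510.3  29.5  25.5]
scene rail_mid 0.4 [333. 246.] [523.5  21.5  25.5]
scene trunking_top 0.72 [331. 267.] [651.8  44.6  61. ]
scene stop 0.7 [186. 210.] [ 450.7 -467.1   25.5]
scene stop 0.5 [405. 252.] [502.5 220.3  25.5]
scene rcd 0.96 [303. 242.] [523.  -65.4  25.5]
scene rcd 0.53 [398. 232.] [409.7 191.8  25.5]
scene double_a 0.96 [277. 315.] [810.4 -50.6  25.5]
scene double_a 0.88 [344. 246.] [513.4  49.8  25.5]
scene double_a 0.81 [314. 243.] [519.6 -33.3  25.5]
scene double_a 0.76 [354. 245.] [502.5  77.7  25.5]
scene triple 0.72 [405. 252.] [499.8 220.   25.5]
scene triple 0.64 [331. 246.] [523.6  15.4  25.5]
scene spare 0.65 [402. 233.] [411.4 201.8  23. ]
scene driver 0.44 [322. 230.] [444.1 -28.9  18. ]
side rail_mid 0.88 [335. 261.] [524.4  33.4  25.5]
side rail_mid 0.44 [331. 265.] [520.5  52.   25.5]
side trunking_top 0.65 [286. 229.] [660.8  42.8  61. ]
side stop 0.9 [294. 306.] [494.3 208.8  25.5]
side rcd 0.71 [356. 241.] [533.1 -60.2  25.5]
side double_a 0.91 [439. 264.] [ 334.6 -103.5   25.5]
side double_a 0.84 [457. 234.] [ 360.7 -237.4   25.5]
side double_a 0.82 [330. 263.] [526.1  47.4  25.5]
side double_a 0.74 [271. 215.] [771.9 -21.8  25.5]
side triple 0.68 [339. 255.] [529.5   9.8  25.5]
side triple 0.33 [476. 193.] [ 412.9 -442.9   25.5]
side spare 0.68 [329. 320.] [416.1 194.7  23. ]
wrist trunking_top 0.78 [334. 144.] [660.9  45.3  61. ]
wrist trunking_top 0.4 [194. 275.] [550.9 -57.6  61. ]
wrist rcd 0.61 [196. 278.] [540.6 -75.   25.5]
wrist double_a 0.96 [158. 135.] [520.2  49.5  25.5]
wrist double_a 0.94 [480. 248.] [789.5 -45.9  25.5]
wrist double_a 0.69 [186. 240.] [534.8 -39.5  25.5]
wrist double_a 0.58 [146.  84.] [515.1  87.5  25.5]
wrist triple 0.75 [172. 187.] [527.7   6.6  25.5]
wrist driver 0.56 [ 76. 227.] [438.1 -29.7  18. ]
```

```bash
python3 - <<'E'
from h import *
s=sense();p=get_image('wrist');c=cam(p,s)
im=p['pixels'][:,:,::-1]
crop=im[30:400,40:400]; cv2.imwrite('pics/w1.png',cv2.resize(crop,None,fx=1.6,fy=1.6,interpolation=cv2.INTER_CUBIC))
yaws=np.deg2rad(8.9); ex=np.array([np.cos(yaws),np.sin(yaws),0]); ey=np.array([-np.sin(yaws),np.cos(yaws),0]); 
def show(o,yaw,ym,name):
    ex=np.array([np.cos(yaw),np.sin(yaw),0]); ey=np.array([-np.sin(yaw),np.cos(yaw),0]); v=im.copy()
    def L(a,b,col):
        q=proj([o+a[0]*ex+a[1]*ey+[0,0,a[2]],o+b[0]*ex+b[1]*ey+[0,0,b[2]]],c)
        cv2.line(v,*[tuple(int(round(x*16)) for x in r) for r in q],col,1,cv2.LINE_AA,4)
    for x in (-17.5,17.5): L((x,-220,25.5),(x,220,25.5),(0,255,255))
    for x in (119,159): L((x,-230,61),(x,230,61),(255,0,255))
    for x in (-123,167): L((x,-250,18),(x,250,18),(0,0,255))
    L((-123,-250,18),(167,-250,18),(0,0,255))
    for h,w in ((69.5,42.5),(91.5,22.5)):
        for x in (-w,w): L((x,ym-99,h),(x,ym+99,h),(0,255,0))
        for y in np.cumsum([-99,36,36,54,36,36]): L((-w,ym+y,h),(w,ym+y,h),(0,255,0))
    cv2.imwrite('pics/'+name,cv2.resize(v,None,fx=1.25,fy=1.25))
show(np.array([523.3,23,0]),yaws,-14,'fit1.png')
E
```

```text
(no output)
```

View pics/fit1.png

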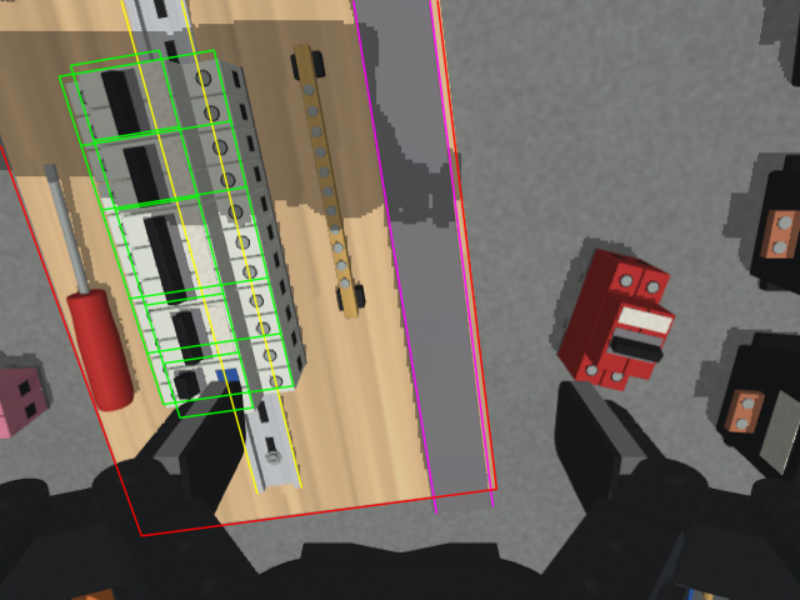

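The model overlay fits the board, rail, trunking and row to a few mm: yaw ≈ 8.9°, rail middle ≈ (523, 23), rcd's outer face at board y ≈ −113. I'll shut the jaws and go above the free rail behind the rcd.

Emit:
{"name": "move_arm", "arguments": {
  "steps": [
    {"xyz": [-0.035, -0.04, -0.03], "twist": 3, "jaw": 0},
    {"xyz": [-0.07, -0.08, -0.06], "twist": 6, "jaw": 0},
    {"xyz": [-0.104, -0.12, -0.1], "twist": 8.9, "jaw": 0},
    {"xyz": [-0.104, -0.12, -0.115], "twist": 8.9, "jaw": 0},
    {"xyz": [-0.104, -0.12, -0.115], "twist": 8.9, "jaw": 0}
  ]
}}

```text
time_s: 2.05
position: [539.3, -124.4, 134.0]
ee_rot: [[-0.011, -0.148, 0.989], [-0.001, 0.989, 0.148], [-1.0, 0.0, -0.011]]
force: [-0.9, 0.0, 0.0]
opening: 12.4
```

```bash
python3 - <<'E'
from h import *
s=sense();print(s['time_s'],s['position'],s['ee_rot'].round(3).tolist(),s['opening'],s['force'])
for n in ['wrist','scene','side']:
    p=get_image(n); im=p['pixels'][:,:,::-1]
    if n=='side': im=cv2.resize(im[150:350,220:440],None,fx=3,fy=3)
    if n=='scene': im=cv2.resize(im[170:310,230:430],None,fx=3.5,fy=3.5)
    cv2.imwrite(f'pics/{n}2.png',im)
E
```

```text
2.05 [ 539.29845595 -124.41166456  133.99234505] [[-0.011, -0.148, 0.989], [-0.001, 0.989, 0.148], [-1.0, 0.0, -0.011]] 12.377019713396548 [-0.88880313  0.04699783  0.00519149]
```

View pics/wrist2.png

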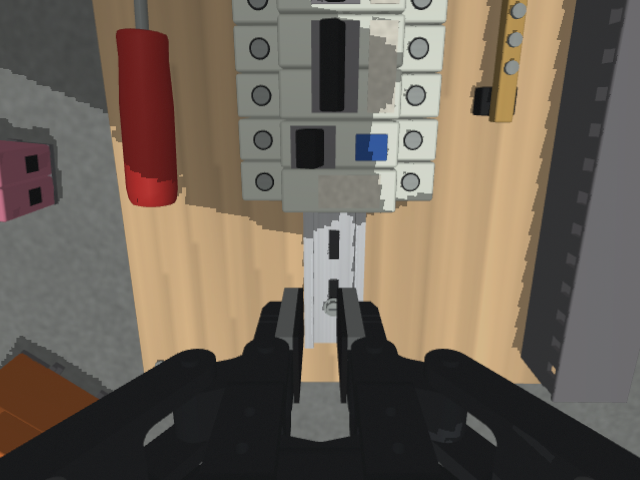

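View pics/scene2.png

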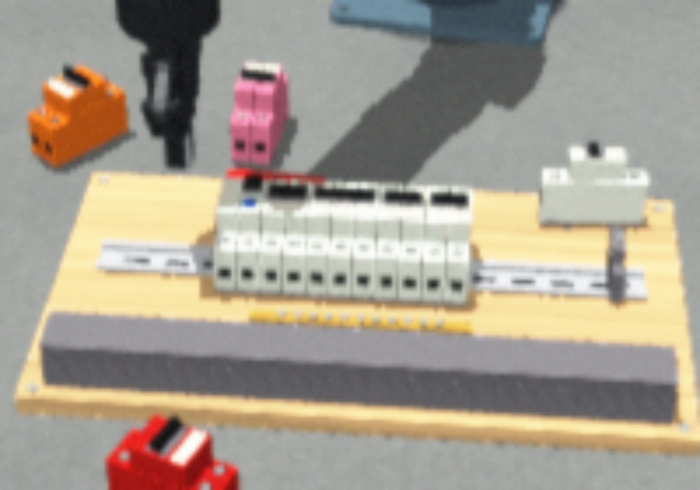

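View pics/side2.png

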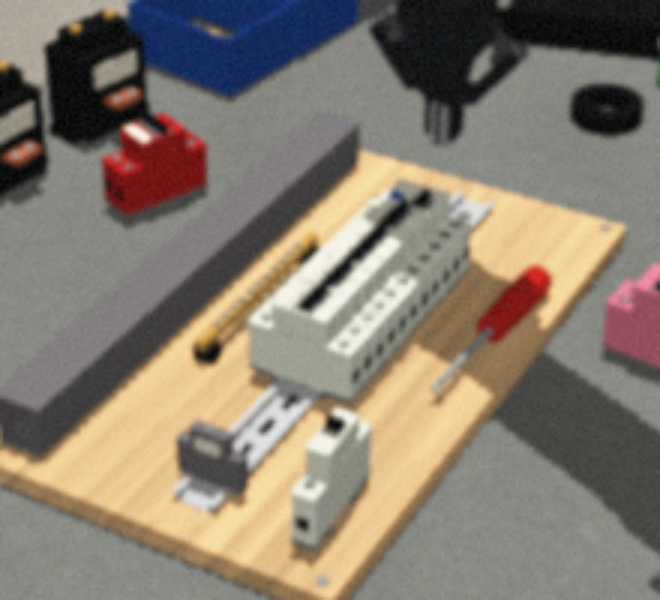

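The fingers are nearly shut, a few mm to the robot side of the rail (rail centre column ~334, finger gap ~320). The bracket is at the +y end. I'll refine the board pose from this closer picture.

```bash
python3 - <<'E'
from h import *
s=sense();p=get_image('wrist');c=cam(p,s)
print(s['position'],s['time_s'])
P=lambda u,z:onz(u,c,z)
for u in [(304,240),(367,240),(304,330),(361,330)]: print('rail',P(u,25.5).round(1))
for u in [(244,199),(434,199)]: print('shoulder end',P(u,69.5).round(1))
for u in [(282,211),(395,210)]: print('top end',P(u,91.5).round(1))
yaw=np.deg2rad(8.9);o=np.array([523.3,23,0]);ex=np.array([np.cos(yaw),np.sin(yaw),0]); ey=np.array([-np.sin(yaw),np.cos(yaw),0])
for u,z in [((304,240),25.5),((367,240),25.5),((304,330),25.5),((361,330),25.5),((244,199),69.5),((434,199),69.5),((282,211),91.5),((395,210),91.5)]:
    d=P(u,z)-o; print(z,(d@ex).round(1),(d@ey).round(1))
d=s['position']-o; print('tcp',d@ex,d@ey)
im=p['pixels'][:,:,::-1];cv2.imwrite('pics/w3.png',cv2.resize(im[150:360,200:480],None,fx=2.8,fy=2.8))
E
```

```text
[ 546.93149312 -119.5143602   138.77642963] 2.2
rail [ 539.  -123.3   25.5]
rail [ 575.1 -117.6   25.5]
rail [ 547.5 -181.2   25.5]
rail [ 582.4 -175.7   25.5]
shoulder end [508.4 -93.8  69.5]
shoulder end [594.3 -80.2  69.5]
top end [527.4 -91.   91.5]
top end [572.9 -83.4  91.5]
25.5 -7.2 -146.9
25.5 29.4 -146.9
25.5 -7.7 -205.5
25.5 27.6 -205.5
69.5 -32.8 -113.1
69.5 54.2 -113.0
91.5 -13.6 -113.3
91.5 32.6 -112.8
tcp 1.298515050947345 -144.45450560611826
```

View pics/w3.png

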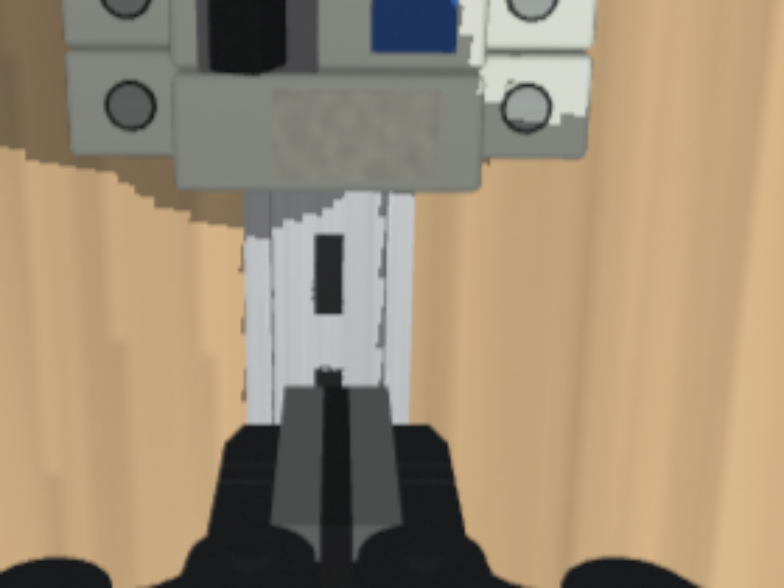

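```bash
python3 - <<'E'
from h import *
s=sense();p=get_image('wrist');c=cam(p,s)
print(s['position'],s['time_s'],s['opening'])
yaw=np.deg2rad(8.9);o=np.array([523.3,23,0]);ex=np.array([np.cos(yaw),np.sin(yaw),0]); ey=np.array([-np.sin(yaw),np.cos(yaw),0])
for x,y,z in [(245,300,25.5),(413,300,25.5),(247,410,25.5),(408,410,25.5),(70,153,69.5),(588,157,69.5),(176,188,91.5),(480,190,91.5)]:
    d=onz((200+x/2.8,150+y/2.8),c,z)-o; print(z,(d@ex).round(1),(d@ey).round(1))
d=s['position']-o; print('tcp',d@ex,d@ey)
E
```

```text
[ 547.6450364  -119.01044724  139.27100869] 2.25 0.2431749872541036
25.5 -16.1 -157.3
25.5 19.3 -157.3
25.5 -16.1 -182.6
25.5 18.7 -182.6
69.5 -41.0 -115.5
69.5 44.4 -116.0
91.5 -20.8 -115.7
91.5 23.9 -115.9
tcp 2.0814277430211554 -144.06705238028374
```

Settled: TCP 0.5 mm from the rail centreline and 28 mm behind the rcd's end face (board y −115.8). Going straight down, fingertip to about 18 mm over the rail.

Emit:
{"name": "move_arm", "arguments": {
  "steps": [
    {"xyz": [-0.001, 0, -0.02], "twist": 0, "jaw": 0},
    {"xyz": [-0.001, 0, -0.04], "twist": 0, "jaw": 0},
    {"xyz": [-0.001, 0, -0.06], "twist": 0, "jaw": 0},
    {"xyz": [-0.001, 0, -0.073], "twist": 0, "jaw": 0},
    {"xyz": [-0.001, 0, -0.073], "twist": 0, "jaw": 0}
  ]
}}

```text
time_s: 2.8
position: [546.6, -117.9, 65.5]
ee_rot: [[0.001, -0.158, 0.987], [0.001, 0.987, 0.158], [-1.0, 0.001, 0.001]]
force: [-1.1, -0.5, -1.1]
opening: 0.1
```

```bash
python3 - <<'E'
from h import *
p=get_image('wrist');im=p['pixels'][:,:,::-1];cv2.imwrite('pics/w4.png',im)
p=get_image('side');im=p['pixels'][:,:,::-1];cv2.imwrite('pics/s4.png',cv2.resize(im[150:350,220:440],None,fx=3,fy=3))
s=sense();print(s['position'],s['time_s'],s['force'],s['ee_rot'].round(3).tolist())
E
```

```text
[ 547.64232428 -118.51055623   67.09601743] 2.9 [0.91430624 0.11248773 0.55448879] [[0.004, -0.157, 0.988], [0.0, 0.988, 0.157], [-1.0, -0.0, 0.004]]
```

View pics/w4.png

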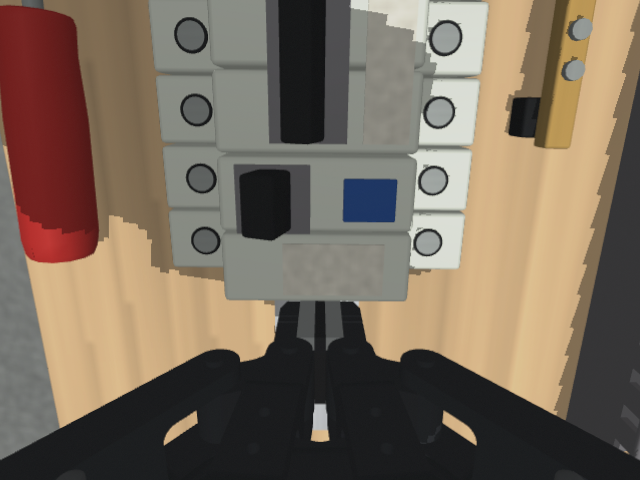

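View pics/s4.png

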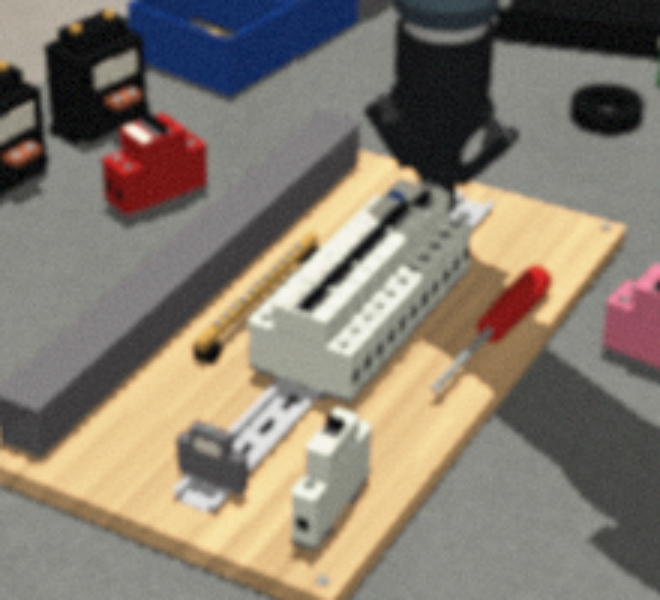

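Clear behind the rcd, centred (toggle column 265, fingers at ~320, 300). Now a slow approach to contact along board +y (−0.155, 0.988).

Emit:
{"name": "move_arm", "arguments": {
  "steps": [
    {"xyz": [-0.0006, 0.004, 0], "twist": 0, "jaw": 0},
    {"xyz": [-0.0012, 0.008, 0], "twist": 0, "jaw": 0},
    {"xyz": [-0.0018, 0.011, 0], "twist": 0, "jaw": 0},
    {"xyz": [-0.0022, 0.014, 0], "twist": 0, "jaw": 0},
    {"xyz": [-0.0026, 0.017, 0], "twist": 0, "jaw": 0}
  ]
}}

```text
time_s: 3.4
position: [545.4, -102.2, 67.4]
ee_rot: [[0.005, -0.157, 0.988], [-0.001, 0.988, 0.157], [-1.0, -0.002, 0.005]]
force: [0.2, -4.1, 0.6]
opening: 0.2
```

Emit:
{"name": "move_arm", "arguments": {
  "steps": [
    {"xyz": [-0.0005, 0.003, 0], "twist": 0, "jaw": 0},
    {"xyz": [-0.0009, 0.006, 0], "twist": 0, "jaw": 0},
    {"xyz": [-0.0014, 0.009, 0], "twist": 0, "jaw": 0},
    {"xyz": [-0.0019, 0.012, 0], "twist": 0, "jaw": 0},
    {"xyz": [-0.0023, 0.015, 0], "twist": 0, "jaw": 0}
  ]
}}

```text
time_s: 3.9
position: [543.1, -87.0, 67.5]
ee_rot: [[0.005, -0.156, 0.988], [-0.001, 0.988, 0.156], [-1.0, -0.002, 0.005]]
force: [-0.6, -2.8, 1.3]
opening: 0.1
```

```bash
python3 - <<'E'
from h import *
p=get_image('wrist');im=p['pixels'][:,:,::-1];cv2.imwrite('pics/w5.png',im)
p=get_image('side');im=p['pixels'][:,:,::-1];cv2.imwrite('pics/s5.png',cv2.resize(im[150:350,220:440],None,fx=3,fy=3))
s=sense();print(s['position'],s['time_s'],s['force'],s['ee_rot'].round(3).tolist())
E
```

```text
[542.97608059 -86.3423191   67.39665731] 4.0 [ 0.24368253 -2.04685211  0.3737401 ] [[0.005, -0.157, 0.988], [-0.0, 0.988, 0.157], [-1.0, -0.001, 0.005]]
```

View pics/w5.png

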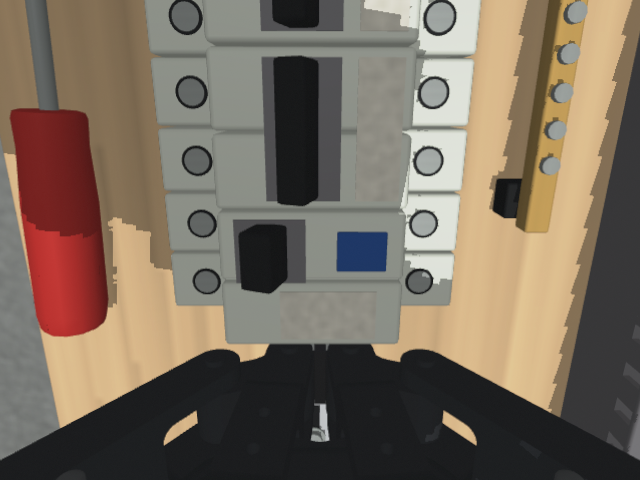

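View pics/s5.png

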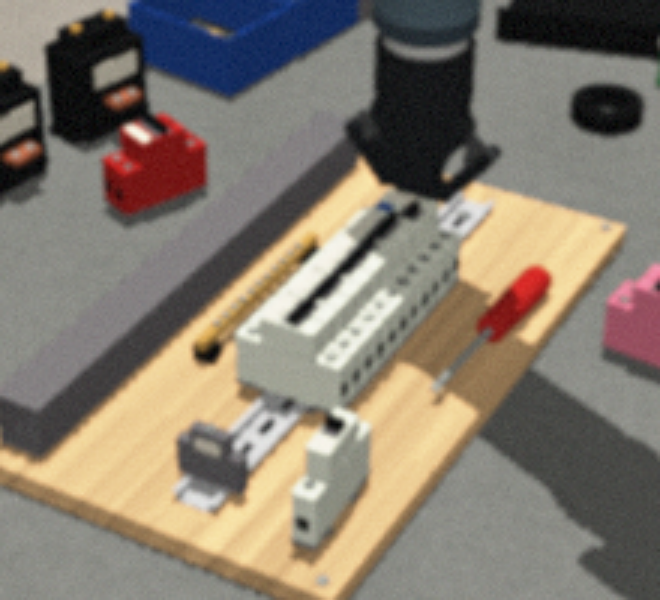

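The row moves closed, with 2–4 N at the wrist. I'll keep pushing.

Emit:
{"name": "move_arm", "arguments": {
  "steps": [
    {"xyz": [-0.0006, 0.0036, 0], "twist": 0, "jaw": 0},
    {"xyz": [-0.0012, 0.0072, 0], "twist": 0, "jaw": 0},
    {"xyz": [-0.0018, 0.0108, 0], "twist": 0, "jaw": 0},
    {"xyz": [-0.0024, 0.0144, 0], "twist": 0, "jaw": 0},
    {"xyz": [-0.003, 0.018, 0], "twist": 0, "jaw": 0}
  ]
}}

```text
time_s: 4.5
position: [539.9, -68.0, 67.4]
ee_rot: [[0.005, -0.157, 0.988], [-0.0, 0.988, 0.157], [-1.0, -0.001, 0.005]]
force: [0.7, -2.5, 0.5]
opening: -0.0
```

Emit:
{"name": "move_arm", "arguments": {
  "steps": [
    {"xyz": [-0.0006, 0.0036, 0], "twist": 0, "jaw": 0},
    {"xyz": [-0.0012, 0.0072, 0], "twist": 0, "jaw": 0},
    {"xyz": [-0.0018, 0.0108, 0], "twist": 0, "jaw": 0},
    {"xyz": [-0.0024, 0.0144, 0], "twist": 0, "jaw": 0},
    {"xyz": [-0.003, 0.018, 0], "twist": 0, "jaw": 0}
  ]
}}

```text
time_s: 5.0
position: [536.9, -49.7, 67.4]
ee_rot: [[0.005, -0.157, 0.988], [-0.0, 0.988, 0.157], [-1.0, -0.001, 0.005]]
force: [0.5, -3.4, 1.1]
opening: -0.2
```

Emit:
{"name": "move_arm", "arguments": {
  "steps": [
    {"xyz": [-0.0006, 0.0036, 0], "twist": 0, "jaw": 0},
    {"xyz": [-0.0012, 0.0072, 0], "twist": 0, "jaw": 0},
    {"xyz": [-0.0018, 0.0108, 0], "twist": 0, "jaw": 0},
    {"xyz": [-0.0024, 0.0144, 0], "twist": 0, "jaw": 0},
    {"xyz": [-0.003, 0.018, 0], "twist": 0, "jaw": 0}
  ]
}}

```text
time_s: 5.5
position: [533.8, -31.4, 67.4]
ee_rot: [[0.005, -0.157, 0.988], [-0.0, 0.988, 0.157], [-1.0, -0.001, 0.005]]
force: [0.6, -3.4, 0.9]
opening: -0.0
```

```bash
python3 - <<'E'
from h import *
p=get_image('wrist');im=p['pixels'][:,:,::-1];cv2.imwrite('pics/w6.png',im)
p=get_image('side');im=p['pixels'][:,:,::-1];cv2.imwrite('pics/s6.png',cv2.resize(im[150:350,220:440],None,fx=3,fy=3))
s=sense();print(s['position'],s['time_s'],s['force'],s['ee_rot'].round(3).tolist())
d=s['position']-[523.3,23,0]; print(d[0]*.988+d[1]*.1547, -d[0]*.1547+d[1]*.988)
E
```

```text
[533.60872554 -30.70186547  67.29449242] 5.6 [ 0.12706081 -1.14642185  0.20896895] [[0.004, -0.158, 0.987], [0.0, 0.987, 0.158], [-1.0, -0.0, 0.004]]
1.8773422444915653 -54.65220292044037
```

View pics/s6.png

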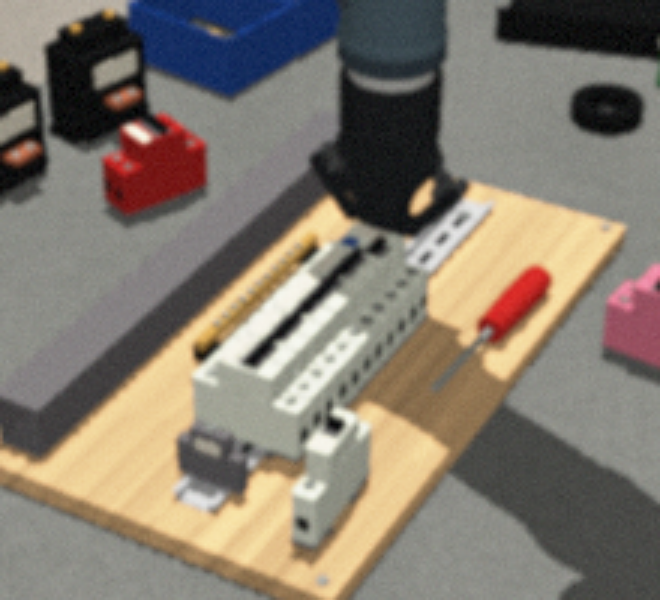

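View pics/w6.png

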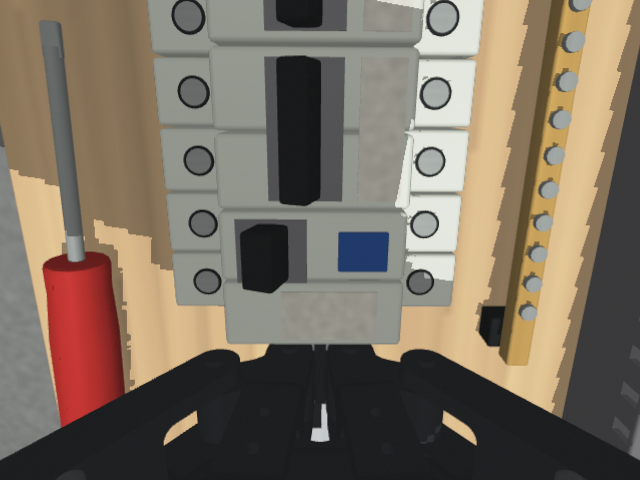

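Emit:
{"name": "move_arm", "arguments": {
  "steps": [
    {"xyz": [-0.0006, 0.0036, 0], "twist": 0, "jaw": 0},
    {"xyz": [-0.0012, 0.0072, 0], "twist": 0, "jaw": 0},
    {"xyz": [-0.0018, 0.0108, 0], "twist": 0, "jaw": 0},
    {"xyz": [-0.0024, 0.0144, 0], "twist": 0, "jaw": 0},
    {"xyz": [-0.003, 0.018, 0], "twist": 0, "jaw": 0}
  ]
}}

```text
time_s: 6.1
position: [530.6, -12.4, 67.3]
ee_rot: [[0.004, -0.158, 0.987], [0.0, 0.987, 0.158], [-1.0, -0.0, 0.004]]
force: [1.5, -3.1, -0.6]
opening: -0.4
```

Emit:
{"name": "move_arm", "arguments": {
  "steps": [
    {"xyz": [-0.0003, 0.002, 0], "twist": 0, "jaw": 0},
    {"xyz": [-0.0006, 0.004, 0], "twist": 0, "jaw": 0},
    {"xyz": [-0.0009, 0.006, 0], "twist": 0, "jaw": 0},
    {"xyz": [-0.0012, 0.008, 0], "twist": 0, "jaw": 0},
    {"xyz": [-0.0015, 0.01, 0], "twist": 0, "jaw": 0}
  ]
}}

```text
time_s: 6.6
position: [529.1, -2.3, 67.3]
ee_rot: [[0.004, -0.158, 0.987], [0.0, 0.987, 0.158], [-1.0, -0.0, 0.004]]
force: [1.3, -2.8, 0.2]
opening: 0.2
```

```bash
python3 - <<'E'
from h import *
p=get_image('side');im=p['pixels'][:,:,::-1];cv2.imwrite('pics/s7.png',cv2.resize(im[220:350,250:400],None,fx=4.5,fy=4.5,interpolation=cv2.INTER_CUBIC))
s=sense();print(s['position'],s['time_s'],s['force'])
d=s['position']-[523.3,23,0]; print(d[0]*.988+d[1]*.1547, -d[0]*.1547+d[1]*.988)
E
```

```text
[529.01948344  -1.77939104  67.30773288] 6.65 [ 0.41082715 -2.09364878 -0.26997932]
1.8174778406752434 -25.366842436133744
```

View pics/s7.png

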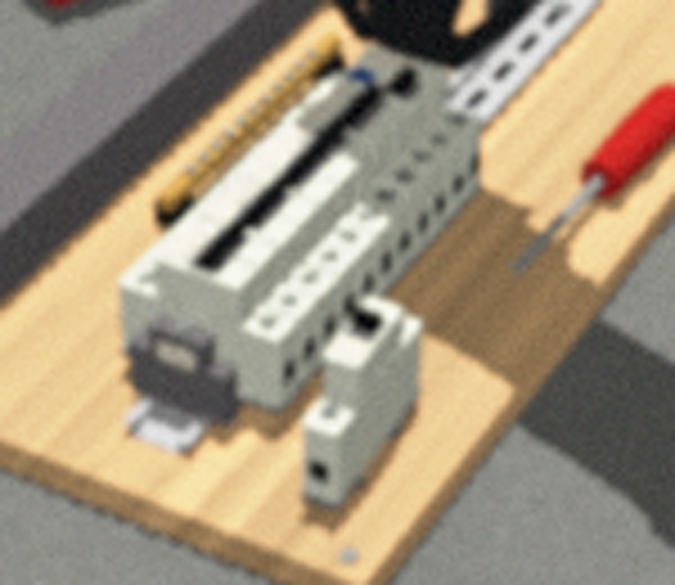

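The row is a few mm from the bracket, which stands in front of the row's end face at ~(185,375) in the crop. The rest goes at 1 mm per row, watching the force.

Emit:
{"name": "move_arm", "arguments": {
  "steps": [
    {"xyz": [-0.0001, 0.001, 0], "twist": 0, "jaw": 0},
    {"xyz": [-0.0003, 0.002, 0], "twist": 0, "jaw": 0},
    {"xyz": [-0.0005, 0.003, 0], "twist": 0, "jaw": 0},
    {"xyz": [-0.0006, 0.004, 0], "twist": 0, "jaw": 0},
    {"xyz": [-0.0006, 0.004, 0], "twist": 0, "jaw": 0}
  ]
}}

```text
time_s: 7.15
position: [528.4, 2.5, 67.3]
ee_rot: [[0.004, -0.159, 0.987], [0.001, 0.987, 0.159], [-1.0, 0.0, 0.004]]
force: [0.8, -2.9, 0.3]
opening: -0.1
```

Emit:
{"name": "move_arm", "arguments": {
  "steps": [
    {"xyz": [-0.0001, 0.001, 0], "twist": 0, "jaw": 0},
    {"xyz": [-0.0003, 0.002, 0], "twist": 0, "jaw": 0},
    {"xyz": [-0.0003, 0.002, 0], "twist": 0, "jaw": 0},
    {"xyz": [-0.0003, 0.002, 0], "twist": 0, "jaw": 0},
    {"xyz": [-0.0003, 0.002, 0], "twist": 0, "jaw": 0}
  ]
}}

```text
time_s: 7.65
position: [528.0, 4.1, 67.3]
ee_rot: [[0.004, -0.159, 0.987], [0.0, 0.987, 0.159], [-1.0, -0.0, 0.004]]
force: [1.2, -5.1, 0.5]
opening: 0.2
```

Emit:
{"name": "move_arm", "arguments": {
  "steps": [
    {"xyz": [-0.0001, 0.001, 0], "twist": 0, "jaw": 0},
    {"xyz": [-0.0003, 0.002, 0], "twist": 0, "jaw": 0},
    {"xyz": [-0.0003, 0.002, 0], "twist": 0, "jaw": 0},
    {"xyz": [-0.0003, 0.002, 0], "twist": 0, "jaw": 0},
    {"xyz": [-0.0003, 0.002, 0], "twist": 0, "jaw": 0}
  ]
}}

```text
time_s: 8.15
position: [528.0, 4.2, 67.3]
ee_rot: [[0.005, -0.157, 0.988], [-0.001, 0.988, 0.157], [-1.0, -0.002, 0.004]]
force: [2.5, -8.4, -0.3]
opening: 0.3
```

```bash
python3 - <<'E'
from h import *
p=get_image('side');im=p['pixels'][:,:,::-1];cv2.imwrite('pics/s8.png',cv2.resize(im[220:350,250:400],None,fx=4.5,fy=4.5,interpolation=cv2.INTER_CUBIC))
s=sense();print(s['position'],s['time_s'],s['force'])
d=s['position']-[523.3,23,0]; print(d[0]*.988+d[1]*.1547, -d[0]*.1547+d[1]*.988)
E
```

```text
[527.97255778   4.22670661  67.33005135] 8.2 [ 1.51779103 -8.94582994 -0.47778534]
1.7122585984683107 -19.270858556467136
```

View pics/s8.png

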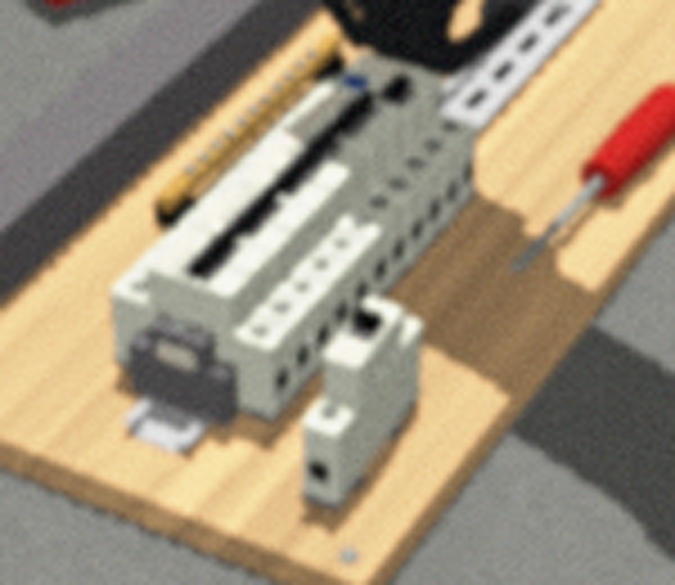

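It stalled at board y −19.3, as predicted (−8 minus the 11.3 mm finger offset), and the force rose to 9 N. One firmer press will confirm it is seated and close any residual gaps.

Emit:
{"name": "move_arm", "arguments": {
  "steps": [
    {"xyz": [-0.0003, 0.002, 0], "twist": 0, "jaw": 0},
    {"xyz": [-0.0006, 0.004, 0], "twist": 0, "jaw": 0},
    {"xyz": [-0.0006, 0.004, 0], "twist": 0, "jaw": 0},
    {"xyz": [-0.0006, 0.004, 0], "twist": 0, "jaw": 0},
    {"xyz": [-0.0006, 0.004, 0], "twist": 0, "jaw": 0}
  ]
}}

```text
time_s: 8.7
position: [527.8, 4.2, 67.4]
ee_rot: [[0.005, -0.154, 0.988], [-0.005, 0.988, 0.154], [-1.0, -0.006, 0.004]]
force: [1.8, -13.8, 0.7]
opening: 0.2
```

It doesn't yield at 14 N, so the row is seated. Backing straight off along the rail, then up.

Emit:
{"name": "move_arm", "arguments": {
  "steps": [
    {"xyz": [0.0003, -0.002, 0], "twist": 0, "jaw": 0},
    {"xyz": [0.0009, -0.006, 0], "twist": 0, "jaw": 0},
    {"xyz": [0.0025, -0.016, 0], "twist": 0, "jaw": 0},
    {"xyz": [0.0045, -0.028, 0], "twist": 0, "jaw": 0},
    {"xyz": [0.006, -0.04, 0], "twist": 0, "jaw": 0}
  ]
}}

```text
time_s: 9.2
position: [534.0, -36.6, 67.4]
ee_rot: [[0.005, -0.154, 0.988], [-0.005, 0.988, 0.154], [-1.0, -0.006, 0.004]]
force: [-0.2, 0.5, 0.6]
opening: -0.2
```

Emit:
{"name": "move_arm", "arguments": {
  "steps": [
    {"xyz": [0, 0, 0.02], "twist": 0, "jaw": 0},
    {"xyz": [0, 0, 0.05], "twist": 0, "jaw": 0},
    {"xyz": [0, 0, 0.09], "twist": 0, "jaw": 0},
    {"xyz": [0, 0, 0.13], "twist": 0, "jaw": 0},
    {"xyz": [0, 0, 0.17], "twist": 0, "jaw": 0}
  ]
}}

```text
time_s: 9.7
position: [533.7, -37.6, 239.0]
ee_rot: [[0.005, -0.153, 0.988], [-0.005, 0.988, 0.153], [-1.0, -0.006, 0.004]]
force: [1.1, 0.2, 0.3]
opening: 0.2
```

Emit:
{"name": "move_arm", "arguments": {
  "steps": [
    {"xyz": [0.02, 0.04, 0.02], "twist": 0, "jaw": 0},
    {"xyz": [0.03, 0.08, 0.03], "twist": 0, "jaw": 0},
    {"xyz": [0.04, 0.11, 0.03], "twist": 0, "jaw": 0},
    {"xyz": [0.04, 0.11, 0.03], "twist": 0, "jaw": 0},
    {"xyz": [0.04, 0.11, 0.03], "twist": 0, "jaw": 0}
  ]
}}

```text
time_s: 10.2
position: [573.5, 71.9, 268.7]
ee_rot: [[0.004, -0.154, 0.988], [-0.006, 0.988, 0.154], [-1.0, -0.006, 0.003]]
force: [0.1, -0.8, 0.2]
opening: 0.0
```

```bash
python3 - <<'E'
from h import *
for i in range(4): get_image('side')
s=sense();p=get_image('wrist');c=cam(p,s);im=p['pixels'][:,:,::-1];cv2.imwrite('pics/w9.png',cv2.resize(im,None,fx=1.25,fy=1.25))
np.savez('c9.npz',*c)
p=get_image('side');im=p['pixels'][:,:,::-1];cv2.imwrite('pics/s9.png',cv2.resize(im[220:350,250:400],None,fx=4.5,fy=4.5,interpolation=cv2.INTER_CUBIC))
print(s['position'],s['time_s'],s['force'])
E
```

```text
[573.43823913  70.40036546 268.79323718] 10.4 [0.22925033 0.05315173 0.63563293]
```

View pics/w9.png

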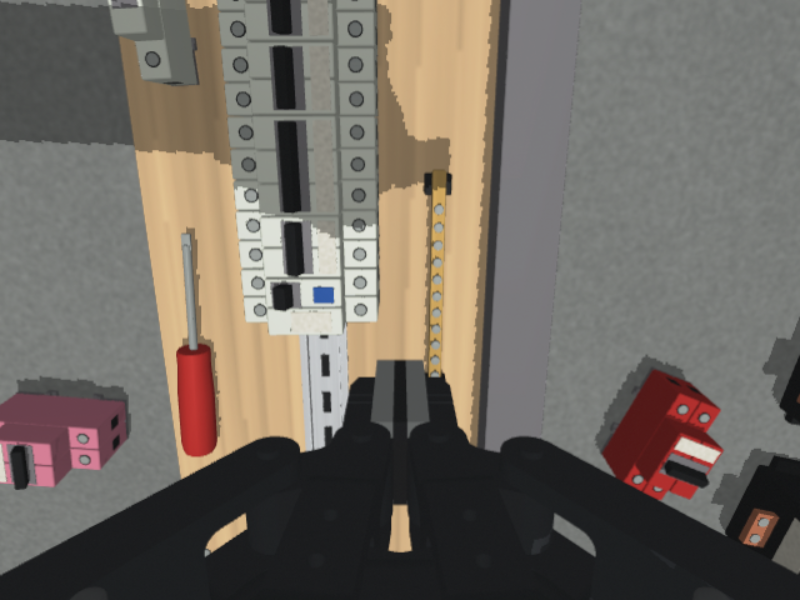

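View pics/s9.png

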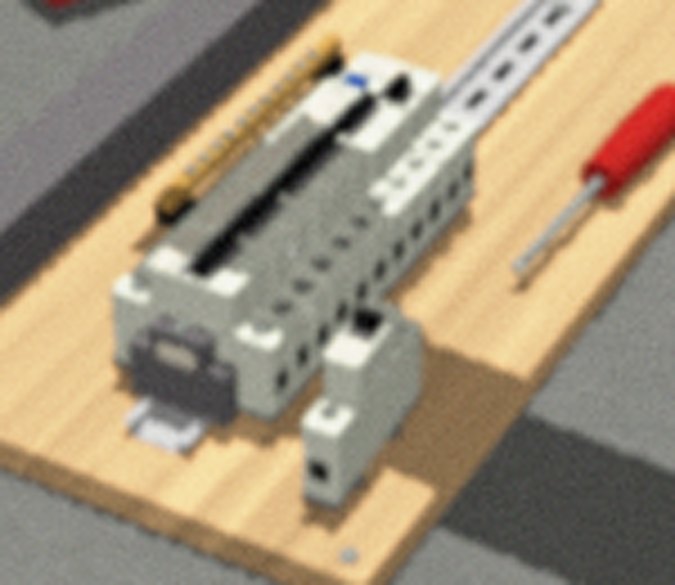

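The row looks closed, and the driver and spare are in place. I'll take one close look at the bracket joint from above, since there is time for it.

Emit:
{"name": "move_arm", "arguments": {
  "steps": [
    {"xyz": [-0.01, 0.04, 0], "twist": 0, "jaw": 0},
    {"xyz": [-0.02, 0.08, 0], "twist": 0, "jaw": 0},
    {"xyz": [-0.03, 0.11, 0], "twist": 0, "jaw": 0},
    {"xyz": [-0.03, 0.11, 0], "twist": 0, "jaw": 0},
    {"xyz": [-0.03, 0.11, 0], "twist": 0, "jaw": 0}
  ]
}}

```text
time_s: 11.0
position: [543.4, 181.1, 268.9]
ee_rot: [[0.005, -0.152, 0.988], [-0.006, 0.988, 0.152], [-1.0, -0.007, 0.004]]
force: [0.7, -0.5, 0.5]
opening: 0.3
```

```bash
python3 - <<'E'
from h import *
for i in range(3): get_image('side')
s=sense();p=get_image('wrist');im=p['pixels'][:,:,::-1];cv2.imwrite('pics/w10.png',cv2.resize(im[:360,100:420],None,fx=1.65,fy=1.65,interpolation=cv2.INTER_CUBIC));cv2.imwrite('pics/w10f.png',im)
print(s['position'],s['time_s'],s['force'])
E
```

```text
[544.08043331 179.19354263 268.90059622] 11.15 [ 0.77425293 -0.1936444  -0.63597347]
```

View pics/w10.png

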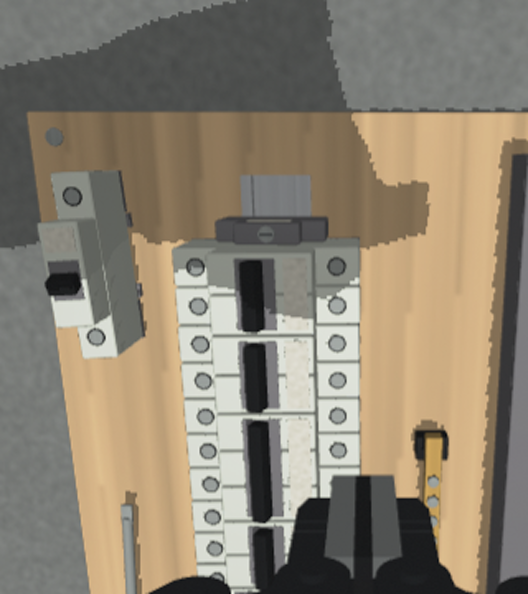

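The last module (rows ~240–330 in the crop) stands against the bracket (row ~230) with no visible gap. No gaps show between the modules either, and the spare is in place. I'm handing in.

```bash
python3 -c "
from workcell import workorder
print(workorder.hand_in())"
```

```text
the job is handed in; nothing more can be done
None
```

I pushed the row about 108 mm along the rail until it stood against the bracket at the +y end, and handed the job in about 11 s into the 42 s. I used the shut fingers on the rcd's outer face, about 2 mm from the rail's centre line, with the fingertips about 20 mm above the rail.

- **Push:** the force stayed at 2–4 N while the row slid. The stop came where I had predicted it, with the tool at board y −19.3 mm. The row did not give when I pressed to 14 N.
- **Last pictures:** with the arm clear above the board, they show no gap at the bracket or between the modules. The spare and the driver look unmoved.
- **Not measured:** I judged the final gaps by eye in the pictures. I did not check the pliers, brush, tape and tester again at the end, but the arm never went near them. No checks failed or disagreed.

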